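Find which way the one-way test drive grips and file its job plate

ROBOT

A 6-joint arm with a two-finger parallel gripper is mounted at the origin on the work surface. World frame = base frame: x ahead of the robot, y to its left, z up, the work surface at z = 0. Lengths are in m, angles in rad, forces in N, time in s.
With the tool pointing down it reaches from about 0.35 to 0.85 m from the base axis. Payload 8.1 kg.
Tool frame: the origin (TCP) lies between the finger pads; the fingertips stand 8 mm ahead of it and the grasp point (between the pads) lies 11 mm behind it (robot.tip_reach is the y of the fingertips in the tool frame, in m); y points along the fingers, z is the direction in which the jaws open and shut, and the axes are right-handed (so a half turn about y gives the same grasp; the last joint's range is limited). The gripper opens to 93 mm and grips with 3 to 60 N. Pads are 15 mm wide; open, the fingers measure 128 mm over their backs; the gripper's body (75 mm by 188 mm) begins 65 mm behind the grasp point.
Start: joints at [1.238, 0.13, 1.488, -0, 1.523, -0.085], TCP at [0.147, 0.582, 0.227] pointing down, gripper open.
Joint ranges: [-2.96, 2.96], [-0.89, 2.26], [0.02, 2.5], [-1.34, 4.48], [0, 2.73], [-2.66, 2.66]. Speed limits (rad/s): [2.39, 2.39, 2.79, 3.14, 3.14, 3.14].

INTERFACE

Orientations are given as a rotation vector (axis times angle).
In Python, from plant import robot gives the robot as it stands.
- The arm moves only by the tool carry_out, never from a script. Its argument "increments" is a list of rows, each an object with "linear": the shift along the tool's x, y, z in m, a list of three; "yaw": the turn about the tool's y in rad. A call has 1 to 5 rows; each row is the pose to reach, as a shift and turn from the pose measured when the call began, along the tool's axes at that moment; what a row does not reach only later rows make up. A row lasts 1/8 s, in which the tool goes at most 62.5 mm and 10.7 degrees, less where a joint would pass 70% of its speed; a pose out of reach is approached as far as the arm can. A call with a gripper value outside its range is refused whole. "gripper" is the opening, from 0 (shut) to 1 (fully open), set as the call begins (left out, the last holds). The fingers move at their own pace and stop on an object; "newtons" is the grip in N (left out, the last holds). Time passes only in rows, so rows that repeat a pose let the fingers close. It gives the time, the measured TCP pose, the force and the opening at its end, in the units of the state.
- robot.read_state(): the state, without advancing time (a new reading comes with each control period).
- robot.read_camera(name): name is "side" or "top" or "wrist"; returns the picture (384x512x3 uint8, blue, green, red); there is no depth.
- robot.camera_params(name): a dict with "fov_y" (degrees; the focal length in pixels is half the picture's height over the tangent of half this angle, whatever the lens; pixels are square), "cx", "cy" (the principal point, pixels), "k1" (the pictures are not rectified: a ray, as slopes to the right and down, at radius r is drawn at 1 + k1 r^2 times it, then the intrinsics apply), "R" (3x3) and "t" (3): a world point X has camera coordinates R X + t. Camera axes: x right, y down, z forward; pixel columns grow to the right and rows downward; lengths in m; the calibration is good to about 2 mm. A picture is of the moment at which its call begins: read the wrist's pose just before it. camera_params takes no time and is no camera call; for the wrist camera it gives the pose at the moment of the call.
- robot.close_job(): hands the job in, once; it reports no verdict.
The state is a dict: "t": time; "q": joint angles; "dq": joint speeds; "joint_torque": joint torques, N m; "tool_pos": TCP position; "orientation": TCP orientation; "force": force on the tool from outside, world axes, zero at the start; "wrist_torque": the same for the moment, N m; "opening": finger opening in m.
Only numpy, scipy, OpenCV 4.12 (cv2) and the standard library are available. Lean on these libraries where they do the work, as an engineer would, in place of code of your own. Each camera call takes 0.05 s, during which the arm holds its last target.

TASK

The green lever turns the chrome dial through a one-way clutch: one way it grips and carries the dial, the other way it clicks round loose. First swing the lever clockwise (seen from above) to its stop and then anticlockwise to its other stop, leaving the dial itself alone, and see which swing carried the dial. Then slide the thin brass job plate out over the open end of its ledge, take it by the part that sticks out, and set it down flat (lowered in the grip, not dropped) in the blue tray if the clutch grips clockwise or in the yellow tray if it grips anticlockwise, without disturbing the fittings lying about.

Things in the scene. Friction and masses are not known exactly. Their poses are not given: they have to be found in the camera images.
- station: grey steel base of the one-way drive, fixed to the bench: 150 x 150 mm plate 12 mm thick with a drum of radius 52 mm on it. Origin: centre of its underside, on the vertical turning axis of lever and dial; its x axis points away from the lever (the lever at joint 0 points along its -x).
- lever (a joint): angle of the green lever about the drive's vertical axis, rad; 0 = pointing along the base's -x, positive = clockwise seen from above; stops at -0.9 and +0.9. It stays where it is left; moving it takes under 3 N at the knob.
- lever_grip (a point): point in the upright black knob at the lever's outer end, on the knob's axis, 140 mm from the drive axis, 85 mm above the bench. The knob is a cylinder 18 mm in diameter, from 61 mm to 104 mm above the bench (the flat green arm, 20 mm wide, runs below it at 50 to 60 mm). It does not turn in the lever, so it turns between the fingers as the lever swings.
- dial (a joint): angle of the chrome dial, rad, positive = clockwise seen from above; within 0.05 of 0 at the start, turns endlessly. When the lever is swung the gripping way, the dial follows it after a lost motion of up to 0.27 rad; swung the loose way, the dial stays. Which way grips cannot be seen and differs from start to start.
- dial_mark (a point): outer end of the red pointer on the dial's face, 45 mm from the drive axis, 75 mm above the bench. The dial is a disc of 96 mm diameter that lies flat on top of the drive; at joint 0 the pointer points along the base's -x. The dial is not to be touched.
- ledge: grey steel ledge fixed to the bench, 170 mm (its x) x 74 mm (its y), with a channel along x in its top: channel floor 30 mm above the bench, 38 mm wide, side rails 18 mm wide rising 5 mm above the floor to 35 mm. Open at its -x end (x = -85 mm), closed at the +x end by a stop 5 mm high (channel side at x = +79 mm). Origin: centre of its underside.
- plate: brass-coloured job plate, 100 mm (its x) x 34 mm (its y) x 5 mm, about 70 g, lying in the ledge's channel with its top flush with the rails and its x along the ledge's x. Its +x end is pushed to slide it towards the open end; at the start there are 44 to 58 mm of free channel behind it. Origin: centre of its underside.
- tray_blue: blue tray fixed to the bench, 170 mm (x) x 130 mm (y), 14 mm high, walls and floor 5 mm thick, open on top. Origin: centre of its underside. For a clutch that grips clockwise.
- tray_yellow: yellow tray of the same make and size as the blue one. For a clutch that grips anticlockwise.
- regulator: cream plastic gas regulator lying about, 68 mm diameter, 77 mm high with two ports along its y; leave alone. Origin: centre of its underside.
- coupler: upright brass quick coupler, 38 mm diameter, 60 mm high; leave alone. Origin: centre of its underside.
- bushing: steel hex bushing, 40 mm across flats, 32 mm high; leave alone. Origin: centre of its underside.
- gauge: round chrome pressure gauge lying face up, 64 mm diameter, 26 mm high; leave alone. Origin: centre of its underside.
- elbow: small brass pipe elbow, about 38 mm a side, 24 mm high; leave alone. Origin: underside of its corner block.
- cap: red plastic cap, 42 mm diameter, 20 mm high; leave alone. Origin: centre of its underside.

How it is judged:
On the way, in this order (a step that is already met when the one before it is completed fails the run):
1. the lever has been swung clockwise to its stop (within 0.1 rad) (value of joint lever above 0.8 rad), for 0.04 s.
2. the lever has then been swung anticlockwise to its other stop (within 0.1 rad) (value of joint lever below -0.8 rad), for 0.04 s.
3. the plate, still flat on the ledge, sticks out at least 20 mm beyond its open end (x of plate in the frame of ledge below -0.055 m and z of plate in the frame of ledge between 0.027 and 0.034 m and angle between plate's own z axis and vertical below 0.15 rad), for 0.1 s.
4. the plate, still in the grip, is lowered over a tray to within 30 mm of its floor (contact force between the fingers and plate above 0.5 N and ((horizontal distance between plate and tray_blue below 0.07 m and z of plate in the frame of tray_blue below 0.035 m) or (horizontal distance between plate and tray_yellow below 0.07 m and z of plate in the frame of tray_yellow below 0.035 m))), for 0.04 s.
At the end, for the whole second after the job is handed in: The plate lies flat (within 0.05 rad) and at rest on the floor of a tray (underside within 4 mm of the floor, inside the walls): the blue one if the dial has been carried clockwise (more than 0.2 rad), the yellow one if it has been carried anticlockwise (linear speed of plate below 0.02 m/s and angle between plate's own z axis and vertical below 0.05 rad and ((value of joint dial above 0.2 rad and horizontal distance between plate and tray_blue below 0.07 m and z of plate in the frame of tray_blue below 0.009 m) or (value of joint dial below -0.2 rad and horizontal distance between plate and tray_yellow below 0.07 m and z of plate in the frame of tray_yellow below 0.009 m))); the robot touches nothing.
It fails at once if the dial is touched or turned by hand (contact force between the fingers and dial above 1.5 N).
It fails at once if a bystanding fitting is moved more than 30 mm (distance of any of regulator, coupler, bushing, gauge, elbow, cap from where it was at the start of the episode above 0.03 m).
It also fails if it takes over 69 s, if anything falls off the work surface, if the arm or the gripper's body presses on something with over 40 N, if the wrist force passes 120 N, or if a joint passes its speed limit or range.

## Working session

There is one attempt and no reset: what is moved stays moved. The work goes in short steps, Python scripts to look and compute and a tool call to move; the robot and the scene stay as the last step left them, time stands still between calls to the robot, and variables do not carry over. Pictures are saved under pics/ and viewed, and the job is handed in when it is done.

Besides the shell and the picture viewer there is one more tool, called as name(argument=value, ...), one argument or row to a line, values as JSON. carry_out: Moves the arm, as the interface text tells. Its arguments: {"type":"object","properties":{"increments":{"type":"array","items":{"type":"object","properties":{"linear":{"type":"array","items":{"type":"number"}},"yaw":{"type":"number"}}}},"gripper":{"type":"number"},"newtons":{"type":"number"}},"required":["increments"]}

```bash
ls; mkdir -p pics; python3 - <<'E'
from plant import robot
import cv2
s=robot.read_state();print({k:(v if not hasattr(v,'round') or isinstance(v,float) else v.round(4)) for k,v in s.items()})
for n in ("top","side","wrist"):
    p=robot.camera_params(n);print(n,p)
    cv2.imwrite(f"pics/{n}0.png",robot.read_camera(n))
print(robot.tip_reach)
E
```

```text
pics
{'t': 0.0, 'q': array([ 1.2376,  0.1312,  1.4893,  0.    ,  1.523 , -0.0854]), 'dq': array([ 0.0007,  0.0021,  0.0002, -0.0004, -0.0009,  0.0002]), 'joint_torque': array([-2.00000e-04, -5.59848e+01, -4.91762e+01,  7.68000e-02,
        3.56000e-02, -1.00000e-04]), 'tool_pos': array([0.147 , 0.5812, 0.2256]), 'orientation': array([-1.5638,  0.1949, -0.1943]), 'force': array([ 0.0896,  0.4547, -0.0157]), 'wrist_torque': array([ 0.0058, -0.0175, -0.0152]), 'opening': 0.09322917269090465}
top {'fov_y': 47.061864738880416, 'cx': 252.66896926608567, 'cy': 197.02515971723417, 'k1': 0.030368942835212714, 'R': array([[-0.00111145, -0.99977626, -0.02112354],
       [-0.99371942,  0.00346784, -0.11184671],
       [ 0.11189494,  0.02086656, -0.99350094]]), 't': array([0.03266482, 0.62490256, 1.04894428])}
side {'fov_y': 44.060300238919595, 'cx': 251.02884515845506, 'cy': 193.94431862775855, 'k1': -0.03601043657333815, 'R': array([[ 0.87990849, -0.47479052, -0.01830301],
       [-0.27754828, -0.482339  , -0.8308526 ],
       [ 0.38565268,  0.73615423, -0.55619148]]), 't': array([-0.52776596,  0.24768327,  0.94202799])}
wrist {'fov_y': 63.97873679359467, 'cx': 254.28532154610892, 'cy': 193.54976807326713, 'k1': -0.023775056303574543, 'R': array([[ 0.24464528,  0.9696119 , -0.00120393],
       [ 0.93733739, -0.23618396,  0.25615571],
       [ 0.24808727, -0.06379577, -0.96663478]]), 't': array([-0.5980426 , -0.03045604,  0.39046718])}
0.008
```

View pics/top0.png

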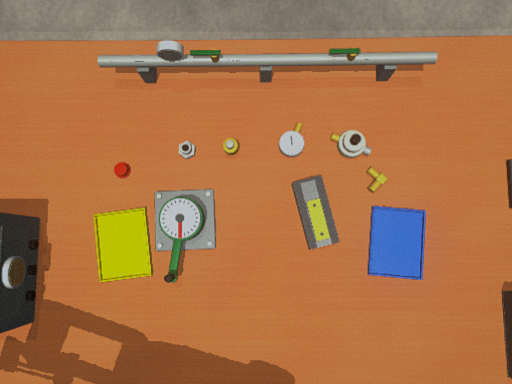

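View pics/side0.png

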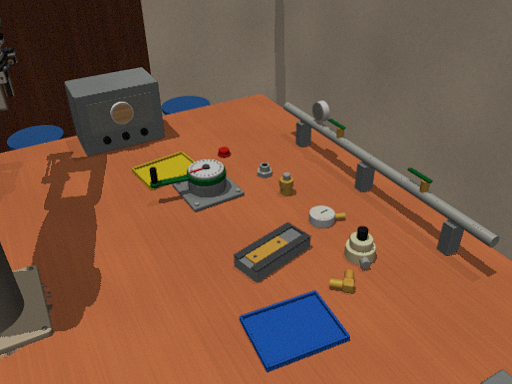

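View pics/wrist0.png

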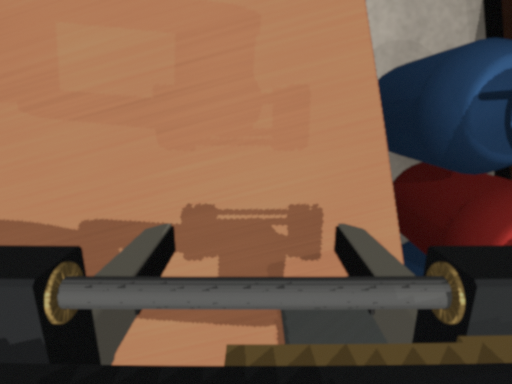

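The top view shows the drive at about (180,218) with its knob at (170,278). The ledge is at (316,212) with its free channel at the upper end, so the open end is the lower one, near (325,245). The trays are at (123,244) yellow and (397,242) blue. Next I'll measure positions.

```bash
cat > h.py <<'E'
import numpy as np, cv2
from scipy.spatial.transform import Rotation as Ro
def KD(p):
    f=192/np.tan(np.radians(p['fov_y']/2))
    return np.array([[f,0,p['cx']],[0,f,p['cy']],[0,0,1]]),np.array([p['k1'],0,0,0,0.])
def ray(p,uv):
    K,D=KD(p);s=cv2.undistortPoints(np.array(uv,float).reshape(-1,1,2),K,D).reshape(-1,2)
    R=np.array(p['R']);t=np.array(p['t'])
    return -R.T@t,(np.c_[s,np.ones(len(s))]@R)
def onplane(p,uv,z):
    c,d=ray(p,uv);return c+d*((z-c[2])/d[:,2])[:,None]
def proj(p,X):
    K,D=KD(p);return cv2.projectPoints(np.array(X,float).reshape(-1,1,3),cv2.Rodrigues(np.array(p['R']))[0],np.array(p['t']),K,D)[0].reshape(-1,2)
def tri(ps,uvs):
    A=np.zeros((3,3));b=np.zeros(3)
    for p,uv in zip(ps,uvs):
        c,d=ray(p,[uv]);d=d[0]/np.linalg.norm(d[0]);P=np.eye(3)-np.outer(d,d);A+=P;b+=P@c
    return np.linalg.solve(A,b)
def blobs(img,lo,hi,amin=15):
    m=cv2.inRange(cv2.cvtColor(img,cv2.COLOR_BGR2HSV),np.array(lo),np.array(hi))
    n,l,s,c=cv2.connectedComponentsWithStats(m)
    return m,[(c[i].round(1),s[i].tolist()) for i in range(1,n) if s[i][4]>=amin]
E
python3 - <<'E'
from h import *
from plant import robot
im=cv2.imread("pics/top0.png");p=robot.camera_params("top")
for nm,lo,hi in (("blue",(105,150,60),(125,255,255)),("yellow",(25,150,100),(33,255,255)),("red",(0,200,90),(3,255,255)),("green",(45,100,20),(85,255,160))):
    m,b=blobs(im,lo,hi,10);print(nm)
    for c,s in b:print("  ",c,s)
    if nm in("blue","yellow"):
        cs,_=cv2.findContours(m,cv2.RETR_EXTERNAL,cv2.CHAIN_APPROX_NONE)
        for k in sorted(cs,key=cv2.contourArea)[-2:]:
            w=onplane(p,k.reshape(-1,2),.014);r=cv2.minAreaRect(w[:,:2].astype(np.float32));print("   rect",r)
def crop(img,x0,y0,x1,y1,s,n):cv2.imwrite(n,cv2.resize(img[y0:y1,x0:x1],None,fx=s,fy=s,interpolation=cv2.INTER_CUBIC))
crop(im,140,170,240,290,5,"pics/c1.png");crop(im,280,165,355,260,6,"pics/c2.png")
si=cv2.imread("pics/side0.png");crop(si,140,140,250,215,7,"pics/c3.png");crop(si,225,215,325,285,7,"pics/c4.png")
E
```

```text
blue
   [396.2 242.3] [369, 207, 56, 73, 3527]
   rect ((0.5147719979286194, -0.3218417763710022), (0.12882129848003387, 0.16709265112876892), 84.61021423339844)
yellow
   [298.2 126.9] [297, 124, 4, 7, 11]
   [335.  136.9] [332, 135, 7, 5, 21]
   [230.3 146.8] [223, 139, 14, 14, 83]
   [377.6 178.3] [369, 168, 18, 23, 111]
   [317.6 219.2] [307, 199, 22, 41, 476]
   [122.  244.5] [94, 208, 58, 74, 3585]
   rect ((0.5716437697410583, -0.12965244054794312), (0.09744278341531754, 0.03208451345562935), 12.89305591583252)
   rect ((0.5111096501350403, 0.35579970479011536), (0.1697017252445221, 0.13223353028297424), 7.352016448974609)
red
   [118.  166.3] [115, 164, 7, 6, 12]
green
   [344.3  50.5] [330, 49, 30, 5, 122]
   [205.3  52.1] [190, 50, 30, 5, 141]
   [180.1 247.4] [164, 199, 39, 83, 384]
```

View pics/c1.png

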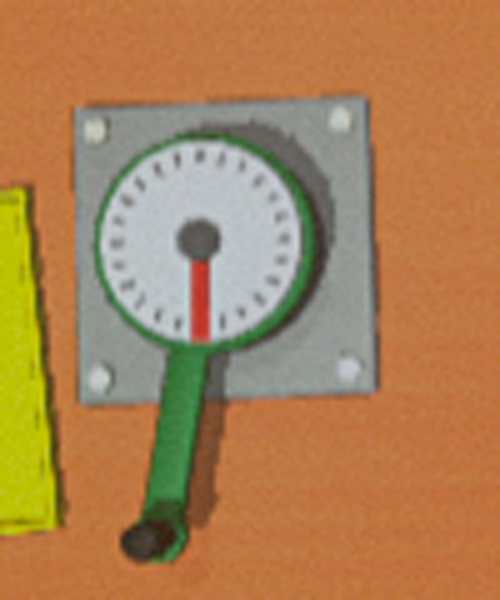

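View pics/c2.png

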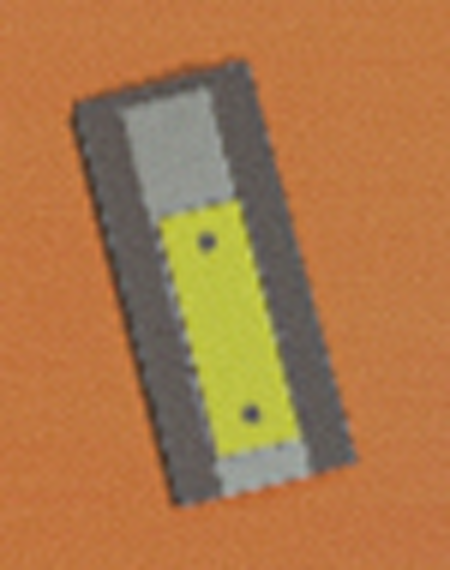

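View pics/c3.png

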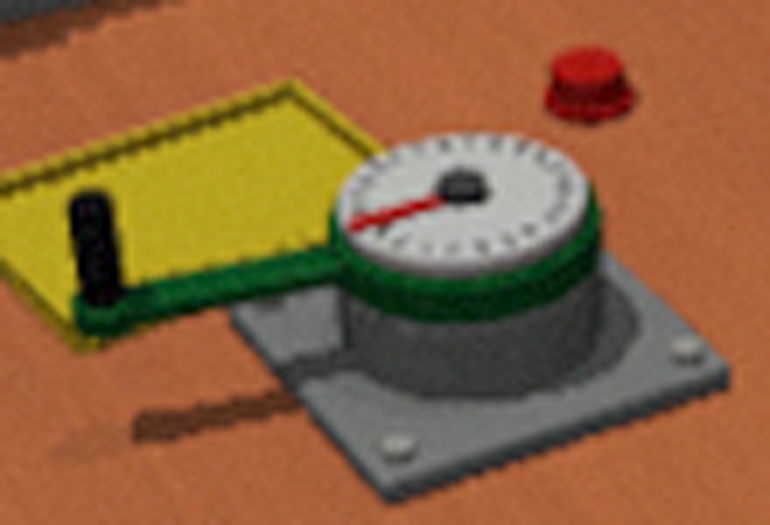

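View pics/c4.png

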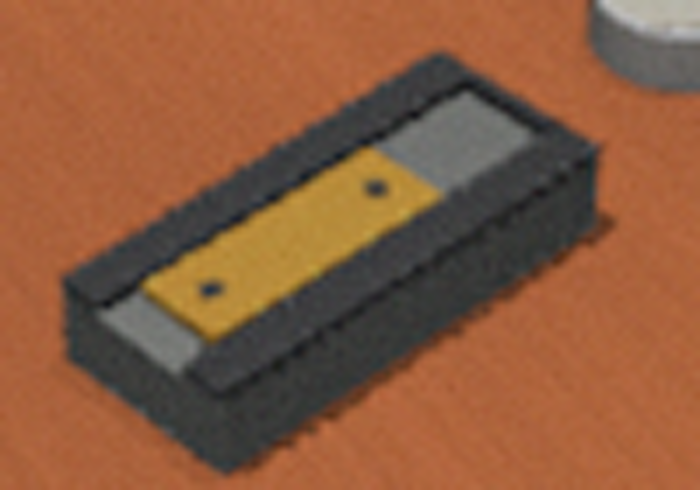

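```bash
python3 - <<'E'
from h import *
from plant import robot
p=robot.camera_params("top");ps=robot.camera_params("side")
U=lambda a,s,o:(np.array(a)+.5)/s-.5+np.array(o)
b=onplane(p,U([(75,107),(368,97),(378,390),(78,405)],5,(140,170)),.012);print("base",b.round(4),b.mean(0))
dc=onplane(p,U([(199,240)],5,(140,170)),.075);print("dial c",dc)
rm=onplane(p,U([(201,340)],5,(140,170)),.075);print("red end",rm)
kt=onplane(p,U([(137,543)],5,(140,170)),.104);print("knob top",kt)
print("tri knob top",tri([p,ps],[U([137,543],5,(140,170)),U([90,196],7,(140,140))]))
print("tri dial c",tri([p,ps],[U([199,236],5,(140,170)),U([462,182],7,(140,140))]))
l=onplane(p,U([(75,103),(248,62),(357,462),(175,505)],6,(280,165)),.035);print("ledge",l.round(4),l.mean(0))
e=(l[0]+l[1]-l[2]-l[3])/2;print("axis",np.degrees(np.arctan2(e[1],e[0])),np.linalg.norm(e))
q=l=onplane(p,U([(161,218),(242,200),(300,440),(217,458)],6,(280,165)),.035);print("plate",q.round(4),q.mean(0));e=(q[0]+q[1]-q[2]-q[3])/2;print(np.degrees(np.arctan2(e[1],e[0])),np.linalg.norm(e))
ls=onplane(ps,U([(64,285),(440,52),(600,150),(220,395)],7,(225,215)),.035);print("ledge side",ls.round(4),ls.mean(0))
R=Ro.from_rotvec(robot.read_state()['orientation']).as_matrix();print(R.round(3))
for n,uv in dict(cap=(122,170),hexb=(186,149),coup=(231,146),gauge=(291,143),reg=(352,143),elb=(377,180)).items():print(n,onplane(p,[uv],.02)[0].round(3))
E
```

```text
base [[0.6438 0.2794 0.012 ]
 [0.6483 0.1313 0.012 ]
 [0.5015 0.1249 0.012 ]
 [0.4944 0.2742 0.012 ]] [0.57202419 0.20243937 0.012     ]
dial c [[0.57220136 0.20360395 0.075     ]]
red end [[0.52515005 0.20180424 0.075     ]]
knob top [[0.43328748 0.22367453 0.104     ]]
tri knob top [0.43406076 0.22321063 0.10497697]
tri dial c [0.57332302 0.20283512 0.08016145]
ledge [[ 0.6626 -0.066   0.035 ]
 [ 0.6793 -0.137   0.035 ]
 [ 0.5158 -0.1777  0.035 ]
 [ 0.4986 -0.1043  0.035 ]] [ 0.58906267 -0.12126462  0.035     ]
axis 13.580204035354027 0.16840378656848673
plate [[ 0.615  -0.1005  0.035 ]
 [ 0.6222 -0.1336  0.035 ]
 [ 0.5247 -0.1551  0.035 ]
 [ 0.5174 -0.1216  0.035 ]] [ 0.56983097 -0.12766151  0.035     ]
12.311332076389835 0.099849281664168
ledge side [[ 0.498  -0.1105  0.035 ]
 [ 0.663  -0.0667  0.035 ]
 [ 0.6803 -0.1375  0.035 ]
 [ 0.5164 -0.1778  0.035 ]] [ 0.58941229 -0.12314073  0.035     ]
[[ 0.969 -0.     0.245]
 [-0.245 -0.001  0.969]
 [-0.    -1.    -0.001]]
cap [0.696 0.361 0.02 ]
hexb [0.75 0.2  0.02]
coup [0.757 0.086 0.02 ]
gauge [ 0.764 -0.065  0.02 ]
reg [ 0.762 -0.218  0.02 ]
elb [ 0.668 -0.277  0.02 ]
```

carry_out(
  increments=[
    {"linear":[0.03,0,-0.047]},
    {"linear":[0.06,0,-0.095]},
    {"linear":[0.09,0,-0.142]},
    {"linear":[0.14,0,-0.166],"yaw":-0.05},
    {"linear":[0.19,0.01,-0.19],"yaw":-0.1},
  ],
)

```text
$.increments[0]: bad value
```

carry_out(
  increments=[
    {"linear":[0.03,0.0,-0.047],"yaw":0.0},
    {"linear":[0.06,0.0,-0.095],"yaw":0.0},
    {"linear":[0.09,0.0,-0.142],"yaw":0.0},
    {"linear":[0.14,0.0,-0.166],"yaw":-0.05},
    {"linear":[0.19,0.01,-0.19],"yaw":-0.1},
  ],
)

```text
t: 0.78
tool_pos: [0.2857, 0.3495, 0.2168]
orientation: [-1.567, 0.113, -0.115]
force: [1.1, 0.0, 1.5]
opening: 0.0929
```

```bash
cat >> h.py <<'E'
def rel(robot,X,yaw=None):
    s=robot.read_state();R=Ro.from_rotvec(s['orientation']).as_matrix();z=R[:,2]
    a=np.degrees(np.arctan2(z[1],z[0]))
    print("tool",s['tool_pos'].round(4),"jaw ang",a.round(1),"t",s['t'],"F",s['force'].round(1),"op",round(s['opening'],4),"q5",s['q'][5].round(2),"tilt",R[:,1].round(3))
    for x in X: print(x,"->",(R.T@(np.array(x)-s['tool_pos'])).round(4), "" if yaw is None else "yaw %.3f"%np.radians((a-yaw+90)%180-90))
E
python3 - <<'E'
from h import *;from plant import robot
rel(robot,[(.4335,.2235,.16),(.4335,.2235,.079)],81.6)
E
```

```text
tool [0.2857 0.3495 0.2168] jaw ang 81.7 t 0.775 F [1.1 0.  1.5] op 0.0929 q5 -0.65 tilt [ 0.001  0.    -1.   ]
(0.4335, 0.2235, 0.16) -> [ 0.1644  0.057  -0.1033] yaw 0.001
(0.4335, 0.2235, 0.079) -> [ 0.1643  0.138  -0.1034] yaw 0.001
```

carry_out(
  increments=[
    {"linear":[0.05,0.016,-0.031],"yaw":0.0},
    {"linear":[0.1,0.032,-0.062],"yaw":0.0},
    {"linear":[0.15,0.048,-0.094],"yaw":0.0},
    {"linear":[0.164,0.057,-0.103],"yaw":0.0},
    {"linear":[0.164,0.057,-0.103],"yaw":0.0},
  ],
)

```text
t: 1.4
tool_pos: [0.4327, 0.2232, 0.1589]
orientation: [-1.568, 0.117, -0.115]
force: [-0.2, 0.3, 0.5]
opening: 0.0931
```

```bash
python3 - <<'E'
from h import *;from plant import robot
rel(robot,[(.4335,.2235,.079)],81.6)
cv2.imwrite("pics/w1.png",robot.read_camera("wrist"))
E
```

```text
tool [0.4327 0.2232 0.1589] jaw ang 81.6 t 1.4 F [-0.2  0.3  0.5] op 0.0931 q5 -1.05 tilt [-0.001 -0.    -1.   ]
(0.4335, 0.2235, 0.079) -> [0.0008 0.0799 0.0004] yaw -0.001
```

View pics/w1.png

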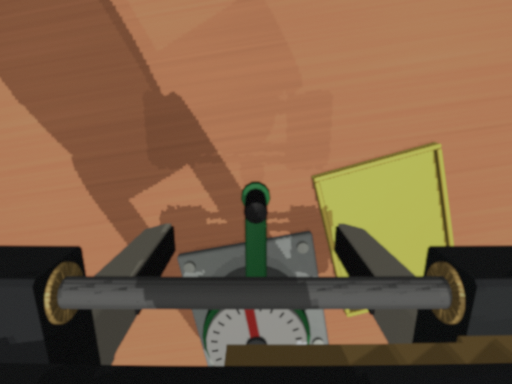

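The knob, at (256,208), is centred between the fingers. I'll descend and grip it.

carry_out(
  increments=[
    {"linear":[0.001,0.045,0.0],"yaw":0.0},
    {"linear":[0.001,0.08,0.0],"yaw":0.0},
    {"linear":[0.001,0.08,0.0],"yaw":0.0},
  ],
)

```text
t: 1.82
tool_pos: [0.4302, 0.2246, 0.0775]
orientation: [-1.569, 0.117, -0.109]
force: [0.3, 0.4, 0.5]
opening: 0.093
```

carry_out(
  increments=[
    {"linear":[0.0,0.0,0.0],"yaw":0.0},
    {"linear":[0.0,0.0,0.0],"yaw":0.0},
    {"linear":[0.0,0.0,0.0],"yaw":0.0},
    {"linear":[0.0,0.0,0.0],"yaw":0.0},
  ],
  gripper=0.0,
  newtons=10,
)

```text
t: 2.33
tool_pos: [0.4307, 0.2248, 0.0783]
orientation: [-1.569, 0.116, -0.11]
force: [0.1, 0.5, -0.2]
opening: 0.0574
```

carry_out(
  increments=[
    {"linear":[0.002,0.0,0.0],"yaw":0.0},
    {"linear":[0.002,0.0,0.0],"yaw":0.0},
    {"linear":[0.002,0.0,0.0],"yaw":0.0},
    {"linear":[0.002,0.0,0.0],"yaw":0.0},
    {"linear":[0.002,0.0,0.0],"yaw":0.0},
  ],
)

```text
t: 2.95
tool_pos: [0.4326, 0.2245, 0.0782]
orientation: [-1.569, 0.116, -0.11]
force: [-0.5, 0.7, 0.0]
opening: 0.0179
```

```bash
python3 - <<'E'
from h import *;from plant import robot
rel(robot,[(.572,.203,.079)],81.6)
E
```

```text
tool [0.4326 0.2245 0.0782] jaw ang 81.8 t 2.95 F [-0.5  0.7  0. ] op 0.0179 q5 -1.05 tilt [-0.004 -0.001 -1.   ]
(0.572, 0.203, 0.079) -> [ 0.141  -0.0014 -0.0012] yaw 0.003
```

carry_out(
  increments=[
    {"linear":[0.0014,0.0,0.0195],"yaw":0.14},
    {"linear":[0.0055,0.0,0.0387],"yaw":0.28},
    {"linear":[0.0121,0.0,0.0571],"yaw":0.42},
    {"linear":[0.0214,0.0,0.0744],"yaw":0.56},
    {"linear":[0.033,0.0,0.09],"yaw":0.7},
  ],
)

```text
t: 3.58
tool_pos: [0.4785, 0.3094, 0.0781]
orientation: [-1.47, 0.666, -0.66]
force: [1.5, -3.5, 3.3]
opening: 0.0174
```

```bash
cat > ck.py <<'E'
from h import *;from plant import robot
def lev():
    s=robot.read_state();d=s['tool_pos'][:2]-np.array([.572,.203]);a=np.degrees(np.arctan2(d[1],d[0]))
    print("lever est",np.radians((182.2-a+180)%360-180).round(3),"r",np.hypot(*d).round(4))
E
python3 - <<'E'
from ck import *
rel(robot,[(.572,.203,.079)]);lev()
E
```

```text
tool [0.4785 0.3094 0.0781] jaw ang 41.4 t 3.575 F [ 1.5 -3.5  3.3] op 0.0174 q5 -0.24 tilt [-0.004 -0.001 -1.   ]
(0.572, 0.203, 0.079) -> [ 0.1416 -0.0012 -0.0002] 
lever est 0.888 r 0.1416
```

carry_out(
  increments=[
    {"linear":[0.001,0.0,0.003],"yaw":0.0},
    {"linear":[0.001,0.0,0.004],"yaw":0.0},
    {"linear":[0.001,0.0,0.004],"yaw":0.0},
  ],
)

```text
t: 3.95
tool_pos: [0.48, 0.3107, 0.078]
orientation: [-1.474, 0.667, -0.656]
force: [-11.1, -4.1, 8.6]
opening: 0.0181
```

```bash
python3 - <<'E'
from ck import *
rel(robot,[(.572,.203,.079)]);lev()
cv2.imwrite("pics/top_cw.png",robot.read_camera("top"))
cv2.imwrite("pics/side_cw.png",robot.read_camera("side"))
im=cv2.imread("pics/top_cw.png");si=cv2.imread("pics/side_cw.png")
a=cv2.resize(im[170:290,100:240],None,fx=3,fy=3,interpolation=3);b=cv2.resize(si[140:215,140:250],None,fx=3.3,fy=4.8,interpolation=3)
cv2.imwrite("pics/cw.png",np.hstack([a,b[:360]]))
E
```

```text
tool [0.48   0.3107 0.078 ] jaw ang 41.5 t 3.95 F [-11.1  -4.1   8.6] op 0.0181 q5 -0.24 tilt [-0.009 -0.003 -1.   ]
(0.572, 0.203, 0.079) -> [ 0.1416 -0.0015 -0.0026] 
lever est 0.903 r 0.1417
```

View pics/cw.png

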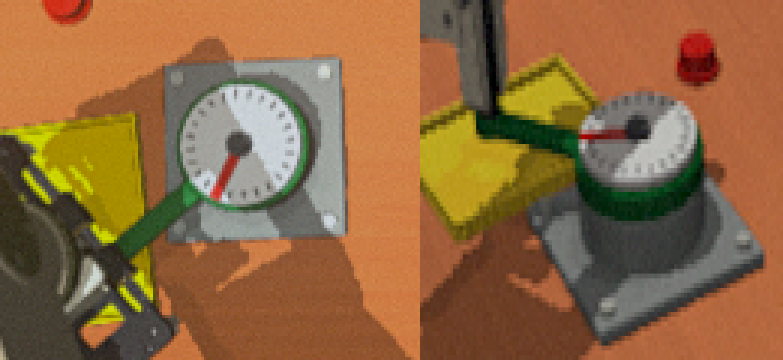

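The clockwise stop was met, with force rising at about 0.90 rad. The pointer in both views has moved round clockwise by roughly 0.5 rad. Now I'll swing anticlockwise.

carry_out(
  increments=[
    {"linear":[0.002,0.0,-0.0237],"yaw":-0.12},
    {"linear":[0.008,0.0,-0.0467],"yaw":-0.24},
    {"linear":[0.0178,0.0,-0.0683],"yaw":-0.36},
    {"linear":[0.0311,0.0,-0.088],"yaw":-0.48},
    {"linear":[0.0476,0.0,-0.1052],"yaw":-0.6},
  ],
)

```text
t: 4.68
tool_pos: [0.4317, 0.2049, 0.0783]
orientation: [-1.566, 0.196, -0.181]
force: [1.8, 1.5, -3.0]
opening: 0.0177
```

```bash
python3 - <<'E'
from ck import *
L=[.05-.19*i for i in range(1,6)]
L=np.linspace(-.1,-.9,5)
rel(robot,[(.572+.14*np.cos(np.radians(182.2)-a),.203+.14*np.sin(np.radians(182.2)-a),.0785) for a in L]);lev()
E
```

```text
tool [0.4317 0.2049 0.0783] jaw ang 76.3 t 4.675 F [ 1.8  1.5 -3. ] op 0.0177 q5 -1.0 tilt [-0.01  -0.002 -1.   ]
(np.float64(0.43333862709433), np.float64(0.18368617945835838), 0.0785) -> [ 0.0066 -0.0002 -0.0202] 
(np.float64(0.4399396865796756), np.float64(0.1565234078344195), 0.0785) -> [ 0.0195 -0.0002 -0.045 ] 
(np.float64(0.4518055740206717), np.float64(0.1312135112747546), 0.0785) -> [ 0.037  -0.0003 -0.0668] 
(np.float64(0.468463233930019), np.float64(0.10876551548520019), 0.0785) -> [ 0.0585 -0.0004 -0.0847] 
(np.float64(0.48924857797341736), np.float64(0.09007435121913879), 0.0785) -> [ 0.0832 -0.0005 -0.0979] 
lever est 0.052 r 0.1403
```

carry_out(
  increments=[
    {"linear":[0.0066,0.0,-0.0202],"yaw":-0.14},
    {"linear":[0.0195,0.0,-0.045],"yaw":-0.28},
    {"linear":[0.037,0.0,-0.0668],"yaw":-0.42},
    {"linear":[0.0585,0.0,-0.0847],"yaw":-0.56},
    {"linear":[0.084,0.0,-0.098],"yaw":-0.7},
  ],
)

```text
t: 5.3
tool_pos: [0.4899, 0.0891, 0.0782]
orientation: [-1.539, -0.358, 0.374]
force: [-25.4, 14.7, 9.0]
opening: 0.0206
```

```bash
python3 - <<'E'
from ck import *
a=-.93
rel(robot,[(.572+.14*np.cos(np.radians(182.2)-a),.203+.14*np.sin(np.radians(182.2)-a),.0785)]);lev()
E
```

```text
tool [0.4899 0.0891 0.0782] jaw ang 116.8 t 5.3 F [-25.4  14.7   9. ] op 0.0206 q5 -1.96 tilt [-0.01  -0.002 -1.   ]
(np.float64(0.4926730746414259), np.float64(0.08764299365380868), 0.0785) -> [ 0.0019 -0.0003 -0.0025] 
lever est -0.908 r 0.1404
```

carry_out(
  increments=[
    {"linear":[-0.002,0.0,0.002],"yaw":0.0},
    {"linear":[-0.002,0.0,0.002],"yaw":0.0},
    {"linear":[-0.002,0.0,0.002],"yaw":0.0},
    {"linear":[-0.002,-0.03,0.002],"yaw":0.0},
    {"linear":[-0.002,-0.09,0.002],"yaw":0.0},
  ],
  gripper=0.5,
)

```text
t: 5.92
tool_pos: [0.4854, 0.0905, 0.1663]
orientation: [-1.538, -0.353, 0.379]
force: [1.5, -0.6, 1.1]
opening: 0.0464
```

```bash
python3 - <<'E'
from ck import *
rel(robot,[]);lev()
im=robot.read_camera("top");cv2.imwrite("pics/top_ccw.png",im)
si=robot.read_camera("side");cv2.imwrite("pics/side_ccw.png",si)
a=cv2.resize(im[170:290,100:240],None,fx=3,fy=3,interpolation=3);b=cv2.resize(si[140:215,140:250],None,fx=3.3,fy=4.8,interpolation=3)
cv2.imwrite("pics/ccw.png",np.hstack([a,b[:360]]))
E
```

```text
tool [0.4854 0.0905 0.1663] jaw ang 116.7 t 5.925 F [ 1.5 -0.6  1.1] op 0.0464 q5 -1.96 tilt [-0.017 -0.002 -1.   ]
lever est -0.876 r 0.142
```

View pics/ccw.png

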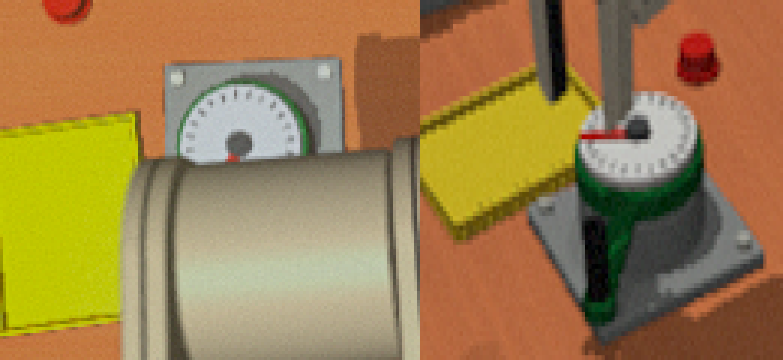

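The side view shows the pointer in the same place after the anticlockwise swing, so the clutch grips clockwise and the plate goes to the blue tray. Next I'll move over the free channel behind the plate, with the jaws closed along the ledge's x.

```bash
python3 - <<'E'
from ck import *
rel(robot,[(.642,-.1094,.16),(.642,-.1094,.07)],13.6)
p=robot.camera_params("top")
im=cv2.imread("pics/top0.png"); m,b=blobs(im,(25,150,100),(33,255,255),10)
E
```

```text
tool [0.4919 0.091  0.1756] jaw ang 116.8 t 6.025 F [ 1.6 -0.1  0.1] op 0.0465 q5 -1.96 tilt [ 0.001 -0.001 -1.   ]
(0.642, -0.1094, 0.16) -> [ 0.0438  0.0159 -0.2465] yaw -1.341
(0.642, -0.1094, 0.07) -> [ 0.0437  0.1059 -0.2464] yaw -1.341
```

carry_out(
  increments=[
    {"linear":[0.009,0.003,-0.05],"yaw":0.18},
    {"linear":[0.018,0.006,-0.1],"yaw":0.36},
    {"linear":[0.027,0.009,-0.15],"yaw":0.54},
    {"linear":[0.036,0.012,-0.2],"yaw":0.72},
    {"linear":[0.044,0.016,-0.246],"yaw":0.9},
  ],
  gripper=0.0,
)

```text
t: 6.65
tool_pos: [0.6428, -0.1096, 0.1596]
orientation: [-1.544, 0.343, -0.346]
force: [-0.5, 0.8, 0.7]
opening: 0.0026
```

carry_out(
  increments=[
    {"linear":[0.0,0.0,0.0],"yaw":0.18},
    {"linear":[0.0,0.0,0.0],"yaw":0.36},
    {"linear":[0.0,0.0,0.0],"yaw":0.54},
    {"linear":[0.0,0.0,0.0],"yaw":0.72},
    {"linear":[0.0,0.0,0.0],"yaw":0.9},
  ],
)

```text
t: 7.28
tool_pos: [0.6426, -0.1088, 0.1592]
orientation: [-1.307, 1.04, -1.043]
force: [-0.3, 0.3, 0.4]
opening: 0.0003
```

```bash
python3 - <<'E'
from ck import *
rel(robot,[(.642,-.1094,.16),(.642,-.1094,.06)],13.6)
pw=robot.camera_params("wrist");im=robot.read_camera("wrist");cv2.imwrite("pics/w2.png",im)
import pickle;pickle.dump(pw,open("pw2.pkl","wb"))
E
```

```text
tool [ 0.6426 -0.1088  0.1592] jaw ang 12.9 t 7.275 F [-0.3  0.3  0.4] op 0.0003 q5 -0.47 tilt [ 0.001 -0.001 -1.   ]
(0.642, -0.1094, 0.16) -> [ 0.0004 -0.0008 -0.0007] yaw -0.012
(0.642, -0.1094, 0.06) -> [ 0.0003  0.0992 -0.0008] yaw -0.012
```

View pics/w2.png

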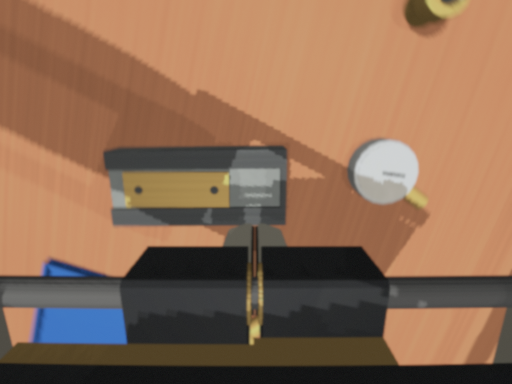

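The wrist view shows the free channel from column 229 to 280, at row 187, and the fingers at column 255. I'll cross-check the ledge pose from this view.

```bash
python3 - <<'E'
from ck import *;import pickle
pw=pickle.load(open("pw2.pkl","rb"));im=cv2.imread("pics/w2.png")
cv2.imwrite("pics/w2c.png",cv2.resize(im[135:235,95:295],None,fx=4,fy=4,interpolation=3))
m,b=blobs(im,(10,120,80),(33,255,255),300)
for c,s in b: print(c,s)
m[:, :110]=0;m[:140]=0;m[225:]=0;m[:,240:]=0
hsv=cv2.cvtColor(im,cv2.COLOR_BGR2HSV);print(hsv[190,175],hsv[250,420],hsv[100,300])
E
```

```text
[248.3 125.8] [0, 0, 512, 277, 81342]
[176.3 189.6] [124, 173, 105, 35, 3341]
[144.9 246.1] [111, 226, 111, 51, 1047]
[287.1 345.6] [0, 308, 506, 58, 13290]
[ 19 133 163] [ 12 121 202] [ 13 120 202]
```

View pics/w2c.png

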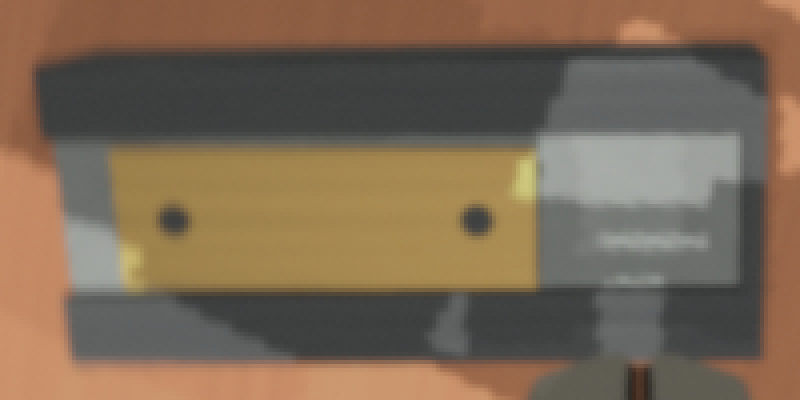

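```bash
python3 - <<'E'
from ck import *;import pickle
pw=pickle.load(open("pw2.pkl","rb"))
U=lambda a:(np.array(a)+.5)/4-.5+np.array([95,135])
def sh(n,a,z):
    w=onplane(pw,U(a),z);print(n,w[:,:2].round(4).tolist())
    return w
w=sh("plate",[(109,147),(538,147),(540,290),(124,292)],.035);print(w.mean(0),[np.degrees(np.arctan2(*(w[j]-w[i])[[1,0]])).round(2) for i,j in((0,1),(3,2))])
w=sh("rail inner pts",[(52,136),(735,133),(66,292),(740,285)],.035);print(w.mean(0),[np.degrees(np.arctan2(*(w[j]-w[i])[[1,0]])).round(2) for i,j in((0,1),(2,3))])
w=sh("stop",[(740,133),(740,285)],.035);
w=sh("front rail end",[(72,360)],.035)
E
```

```text
plate [[0.5175, -0.1209], [0.6157, -0.0985], [0.6233, -0.1326], [0.5252, -0.1557]]
[ 0.57042769 -0.12693466  0.035     ] [np.float64(12.89), np.float64(13.25)]
rail inner pts [[0.5041, -0.1213], [0.6597, -0.085], [0.5114, -0.1589], [0.6699, -0.1206]]
[ 0.58629926 -0.12144431  0.035     ] [np.float64(13.15), np.float64(13.57)]
stop [[0.6609, -0.0847], [0.6699, -0.1206]]
front rail end [[0.5147, -0.1761]]
```

carry_out(
  increments=[
    {"linear":[0.0,0.05,0.0],"yaw":-0.007},
    {"linear":[0.0,0.1,0.0],"yaw":-0.007},
    {"linear":[0.0,0.112,0.0],"yaw":-0.007},
    {"linear":[0.0,0.115,0.0],"yaw":-0.007},
    {"linear":[0.0,0.117,0.0],"yaw":-0.007},
  ],
)

```text
t: 7.95
tool_pos: [0.6446, -0.1093, 0.0448]
orientation: [-1.305, 1.038, -1.047]
force: [0.4, -0.6, 0.4]
opening: 0.0008
```

```bash
python3 - <<'E'
from ck import *
rel(robot,[(.6425,-.109,.0405)],13.3)
E
```

```text
tool [ 0.6446 -0.1093  0.0448] jaw ang 12.8 t 7.95 F [ 0.4 -0.6  0.4] op 0.0008 q5 -0.47 tilt [ 0.005 -0.002 -1.   ]
(0.6425, -0.109, 0.0405) -> [-0.0007  0.0043 -0.002 ] yaw -0.008
```

carry_out(
  increments=[
    {"linear":[-0.0005,0.003,-0.002],"yaw":-0.008},
    {"linear":[-0.0005,0.0045,-0.002],"yaw":-0.008},
    {"linear":[-0.0005,0.005,-0.002],"yaw":-0.008},
  ],
)

```text
t: 8.32
tool_pos: [0.6428, -0.1093, 0.0402]
orientation: [-1.308, 1.032, -1.041]
force: [-0.6, 0.2, -0.2]
opening: 0.0006
```

```bash
python3 - <<'E'
from ck import *
u=np.array([np.cos(np.radians(13.3)),np.sin(np.radians(13.3)),0])
rel(robot,[np.array([.6425,-.109,.0405])-u*d for d in (.006,.03,.055)],13.3)
E
```

```text
tool [ 0.6428 -0.1093  0.0402] jaw ang 13.3 t 8.325 F [-0.6  0.2 -0.2] op 0.0006 q5 -0.48 tilt [ 0.006 -0.002 -1.   ]
[ 0.63666093 -0.1103803   0.0405    ] -> [-0.0004 -0.0003 -0.0062] yaw -0.000
[ 0.61330463 -0.11590149  0.0405    ] -> [-0.0004 -0.0004 -0.0302] yaw -0.000
[ 0.58897516 -0.12165274  0.0405    ] -> [-0.0004 -0.0006 -0.0552] yaw -0.000
```

carry_out(
  increments=[
    {"linear":[0.0,0.0,-0.01],"yaw":0.0},
    {"linear":[0.0,0.0,-0.02],"yaw":0.0},
    {"linear":[0.0,0.0,-0.03],"yaw":0.0},
    {"linear":[0.0,0.0,-0.04],"yaw":0.0},
    {"linear":[0.0,0.0,-0.048],"yaw":0.0},
  ],
)

```text
t: 8.95
tool_pos: [0.5954, -0.1206, 0.0401]
orientation: [-1.308, 1.032, -1.041]
force: [0.4, 0.5, 0.8]
opening: 0.0002
```

```bash
python3 - <<'E'
from ck import *
rel(robot,[])
pw=robot.camera_params("side");im=robot.read_camera("side");cv2.imwrite("pics/s3.png",im)
cv2.imwrite("pics/s3c.png",cv2.resize(im[205:295,205:325],None,fx=6,fy=6,interpolation=3))
E
```

```text
tool [ 0.5954 -0.1206  0.0401] jaw ang 13.3 t 8.95 F [0.4 0.5 0.8] op 0.0002 q5 -0.52 tilt [ 0.006 -0.002 -1.   ]
```

View pics/s3c.png

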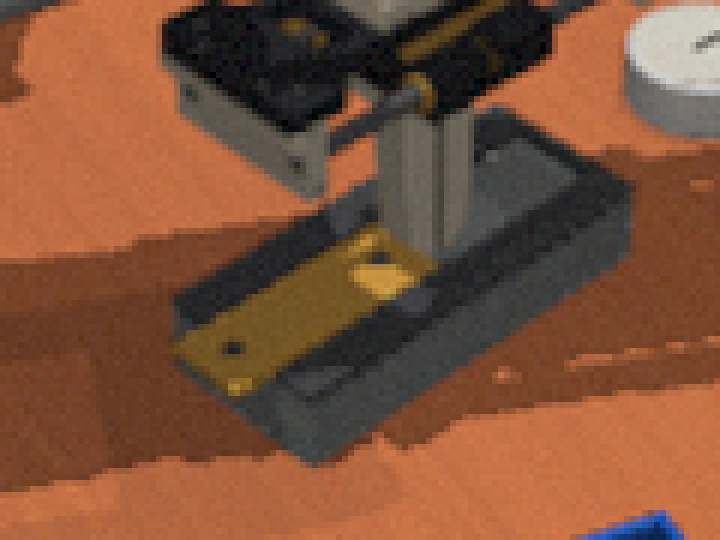

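```bash
cat >> ck.py <<'E'
LC=np.array([.5885,-.1209]);u2=np.array([np.cos(np.radians(13.3)),np.sin(np.radians(13.3))]);v2=np.array([-u2[1],u2[0]])
def loc(w): d=np.atleast_2d(w)[:,:2]-LC; return np.c_[d@u2,d@v2].round(4)
E
python3 - <<'E'
from ck import *
ps=robot.camera_params("side")
uv=(np.array([(178,350),(240,392),(375,230),(435,268),(175,300),(315,400)])+.5)/6-.5+205
print(loc(onplane(ps,uv,.035)))
print(loc(robot.read_state()['tool_pos']))
E
```

```text
[[-0.1006  0.0113]
 [-0.0986 -0.0201]
 [-0.0036  0.0121]
 [-0.0024 -0.0189]
 [-0.0841  0.0327]
 [-0.0821 -0.0409]]
[[ 0.0061 -0.0013]]
```

The plate's front edge is now at ledge x of about -0.0995 (side view), so about 15 mm sticks out. I'll push another 20 mm.

carry_out(
  increments=[
    {"linear":[0.0,0.0,-0.006],"yaw":0.0},
    {"linear":[0.0,0.0,-0.012],"yaw":0.0},
    {"linear":[0.0,0.0,-0.017],"yaw":0.0},
    {"linear":[0.0,0.0,-0.02],"yaw":0.0},
    {"linear":[0.0,0.0,-0.02],"yaw":0.0},
  ],
)

```text
t: 9.62
tool_pos: [0.5752, -0.1254, 0.04]
orientation: [-1.308, 1.032, -1.041]
force: [0.1, 0.3, 1.3]
opening: 0.0006
```

```bash
python3 - <<'E'
from ck import *
rel(robot,[]);print(loc(robot.read_state()['tool_pos']))
im=robot.read_camera("side");cv2.imwrite("pics/s4.png",im)
cv2.imwrite("pics/s4c.png",cv2.resize(im[205:295,205:325],None,fx=6,fy=6,interpolation=3))
E
```

```text
tool [ 0.5752 -0.1254  0.04  ] jaw ang 13.3 t 9.625 F [0.1 0.3 1.3] op 0.0006 q5 -0.53 tilt [ 0.005 -0.002 -1.   ]
[[-0.014  -0.0013]]
```

View pics/s4c.png

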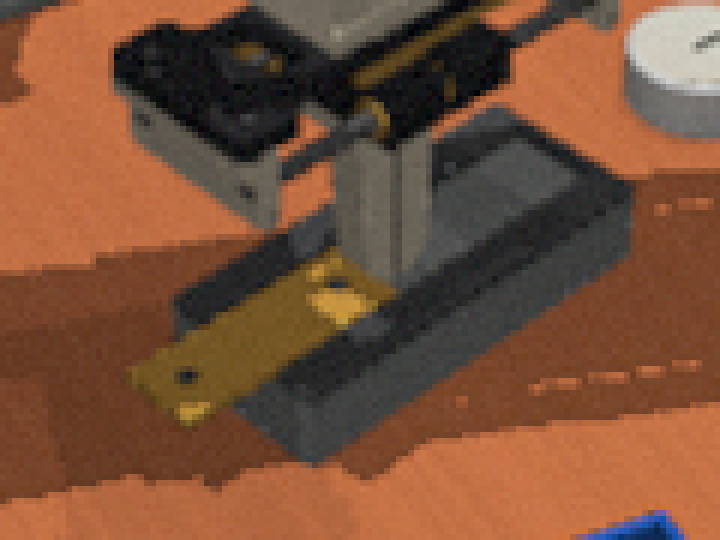

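carry_out(
  increments=[
    {"linear":[0.0,0.0,0.003],"yaw":0.0},
    {"linear":[0.0,-0.04,0.004],"yaw":0.0},
    {"linear":[0.0,-0.1,0.004],"yaw":0.15},
    {"linear":[0.0,-0.12,-0.03],"yaw":0.32},
    {"linear":[0.0,-0.12,-0.086],"yaw":0.5},
  ],
  gripper=0.8,
)

```text
t: 10.3
tool_pos: [0.4924, -0.1454, 0.1624]
orientation: [-1.062, 1.398, -1.414]
force: [-1.2, -1.2, -0.0]
opening: 0.046
```

carry_out(
  increments=[
    {"linear":[0.0,0.0,0.0],"yaw":0.18},
    {"linear":[0.0,0.0,0.0],"yaw":0.36},
    {"linear":[0.0,0.0,0.0],"yaw":0.54},
    {"linear":[0.0,0.0,0.0],"yaw":0.72},
    {"linear":[0.0,0.0,0.0],"yaw":0.9},
  ],
)

```text
t: 10.92
tool_pos: [0.4923, -0.1453, 0.162]
orientation: [-0.39, 1.998, -2.009]
force: [0.1, -0.2, -0.2]
opening: 0.074
```

```bash
python3 - <<'E'
from ck import *
g=LC+u2*(-.103)
rel(robot,[(*g,.16)],103.3)
p=robot.camera_params("wrist");im=robot.read_camera("wrist");cv2.imwrite("pics/w5.png",im)
import pickle;pickle.dump(p,open("pw5.pkl","wb"))
E
```

```text
tool [ 0.4923 -0.1453  0.162 ] jaw ang -67.5 t 10.925 F [ 0.1 -0.2 -0.2] op 0.074 q5 0.79 tilt [ 0.009 -0.004 -1.   ]
(np.float64(0.48826257610395996), np.float64(-0.14459512293037474), 0.16) -> [ 0.0035  0.002  -0.0022] yaw 0.160
```

View pics/w5.png

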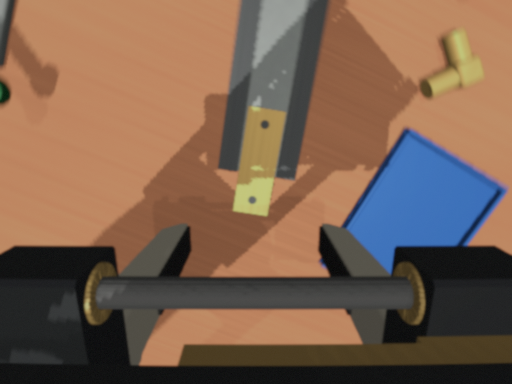

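```bash
python3 - <<'E'
from ck import *;import pickle
p=pickle.load(open("pw5.pkl","rb"));im=cv2.imread("pics/w5.png")
m,b=blobs(im,(10,100,60),(33,255,255),100)
w=onplane(p,[(233,212),(268,215.5),(247,107),(285,110),(252,200),(265,124.5)],.035);print(w.round(4)[:,:2]);print(loc(w))
w=onplane(p,[(219,168.5),(297,178.5)],.035);print("ledge end",loc(w))
E
```

```text
[[ 0.4635 -0.1367]
 [ 0.4732 -0.1697]
 [ 0.5602 -0.112 ]
 [ 0.5709 -0.1446]
 [ 0.4818 -0.1492]
 [ 0.5523 -0.133 ]]
[[-0.1253  0.0134]
 [-0.1234 -0.021 ]
 [-0.0255  0.0152]
 [-0.0225 -0.019 ]
 [-0.1104 -0.003 ]
 [-0.038  -0.0034]]
ledge end [[-0.0849  0.0326]
 [-0.0826 -0.0419]]
```

```bash
python3 - <<'E'
from ck import *
g=LC+u2*(-.101)+v2*(-.0033)
rel(robot,[(*g,.08),(*g,.0375)],103.2)
E
```

```text
tool [ 0.4923 -0.1453  0.1621] jaw ang -68.1 t 10.975 F [-0.8  0.6  0.3] op 0.074 q5 0.8 tilt [ 0.009 -0.004 -1.   ]
(np.float64(0.49096809798223484), np.float64(-0.14734651373616295), 0.08) -> [0.0026 0.082  0.0009] yaw 0.153
(np.float64(0.49096809798223484), np.float64(-0.14734651373616295), 0.0375) -> [0.0029 0.1245 0.0006] yaw 0.153
```

carry_out(
  increments=[
    {"linear":[0.001,0.03,0.001],"yaw":0.08},
    {"linear":[0.0025,0.07,0.001],"yaw":0.153},
    {"linear":[0.0025,0.09,0.001],"yaw":0.153},
    {"linear":[0.0025,0.09,0.001],"yaw":0.153},
  ],
)

```text
t: 11.48
tool_pos: [0.4895, -0.1467, 0.0699]
orientation: [-0.241, 2.094, -2.099]
force: [-1.5, -0.3, 1.1]
opening: 0.0741
```

```bash
python3 - <<'E'
from ck import *
g=LC+u2*(-.101)+v2*(-.0033)
rel(robot,[(*g,.0375)],103.2)
E
```

```text
tool [ 0.4895 -0.1467  0.0699] jaw ang -76.7 t 11.475 F [-1.5 -0.3  1.1] op 0.0741 q5 0.95 tilt [ 0.004 -0.002 -1.   ]
(np.float64(0.49096809798223484), np.float64(-0.14734651373616295), 0.0375) -> [-0.0012  0.0324  0.0009] yaw 0.002
```

carry_out(
  increments=[
    {"linear":[-0.0012,0.02,0.001],"yaw":0.0},
    {"linear":[-0.0012,0.0325,0.001],"yaw":0.0},
    {"linear":[-0.0012,0.0325,0.001],"yaw":0.0},
  ],
)

```text
t: 11.85
tool_pos: [0.4905, -0.1472, 0.037]
orientation: [-0.243, 2.095, -2.098]
force: [1.0, 0.0, 0.3]
opening: 0.0746
```

```bash
python3 - <<'E'
from ck import *
g=LC+u2*(-.101)+v2*(-.0033)
rel(robot,[(*g,.0375)],103.2)
im=robot.read_camera("side");cv2.imwrite("pics/s6.png",im)
cv2.imwrite("pics/s6c.png",cv2.resize(im[205:295,195:315],None,fx=6,fy=6,interpolation=3))
E
```

```text
tool [ 0.4905 -0.1472  0.037 ] jaw ang -76.6 t 11.85 F [1.  0.  0.3] op 0.0746 q5 0.95 tilt [ 0.003 -0.001 -1.   ]
(np.float64(0.49096809798223484), np.float64(-0.14734651373616295), 0.0375) -> [-0.0004 -0.0005  0.0002] yaw 0.003
```

View pics/s6c.png

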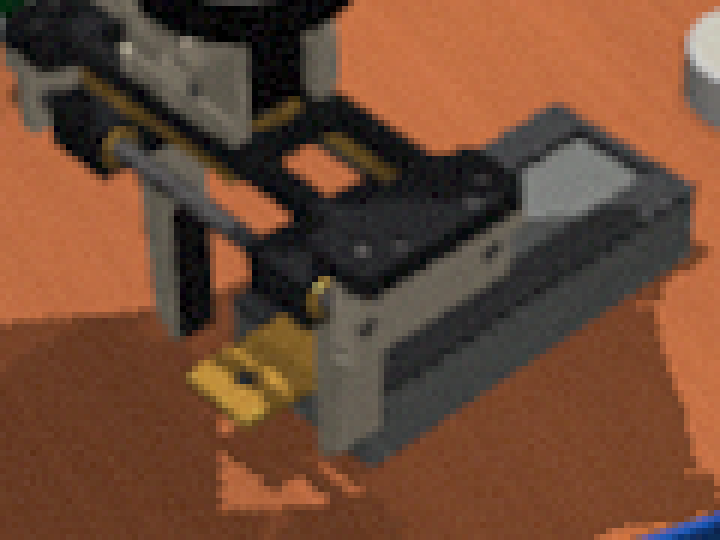

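The fingers straddle the overhang, with the plate's end at about (230,385) in the crop, clear of the ledge. Closing.

carry_out(
  increments=[
    {"linear":[0.0,0.0,0.0],"yaw":0.0},
    {"linear":[0.0,0.0,0.0],"yaw":0.0},
    {"linear":[0.0,0.0,0.0],"yaw":0.0},
    {"linear":[0.0,0.0,0.0],"yaw":0.0},
    {"linear":[0.0,0.0,0.0],"yaw":0.0},
  ],
  gripper=0.0,
  newtons=45,
)

```text
t: 12.52
tool_pos: [0.4911, -0.1475, 0.0378]
orientation: [-0.241, 2.093, -2.099]
force: [0.5, -0.5, 1.1]
opening: 0.0328
```

carry_out(
  increments=[
    {"linear":[0.0,0.0,0.0],"yaw":0.0},
    {"linear":[0.0,0.0,0.0],"yaw":0.0},
    {"linear":[0.0,0.0,0.0],"yaw":0.0},
  ],
)

```text
t: 12.9
tool_pos: [0.4911, -0.1475, 0.0378]
orientation: [-0.241, 2.093, -2.099]
force: [-0.4, 0.4, 0.1]
opening: 0.0328
```

carry_out(
  increments=[
    {"linear":[0.0,-0.006,0.0],"yaw":0.0},
    {"linear":[0.0,-0.016,0.0],"yaw":0.0},
    {"linear":[0.0,-0.035,0.0],"yaw":0.0},
    {"linear":[0.0,-0.06,0.0],"yaw":0.0},
    {"linear":[0.0,-0.07,0.0],"yaw":0.0},
  ],
)

```text
t: 13.52
tool_pos: [0.492, -0.1478, 0.1102]
orientation: [-0.238, 2.09, -2.099]
force: [0.2, 0.2, -1.0]
opening: 0.0331
```

```bash
python3 - <<'E'
from ck import *
# plate centre sits ~+.027 along plate x from tcp; tray centre, plate axis -5.4deg
a=np.radians(-5.4);c=np.array([.5147,-.3218])-.027*np.array([np.cos(a),np.sin(a)]);print(c)
rel(robot,[(*c,.1),(*c,.03)],90-5.4)
im=robot.read_camera("side");cv2.imwrite("pics/s7.png",im)
cv2.imwrite("pics/s7c.png",cv2.resize(im[170:290,195:315],None,fx=5,fy=5,interpolation=3))
E
```

```text
[ 0.48781983 -0.31925908]
tool [ 0.492  -0.1478  0.1102] jaw ang -76.6 t 13.525 F [ 0.2  0.2 -1. ] op 0.0331 q5 0.95 tilt [ 0.007 -0.003 -1.   ]
(np.float64(0.4878198269557169), np.float64(-0.31925907554040006), 0.1) -> [0.0437 0.0107 0.1658] yaw 0.327
(np.float64(0.4878198269557169), np.float64(-0.31925907554040006), 0.03) -> [0.0442 0.0807 0.1654] yaw 0.327
```

View pics/s7c.png

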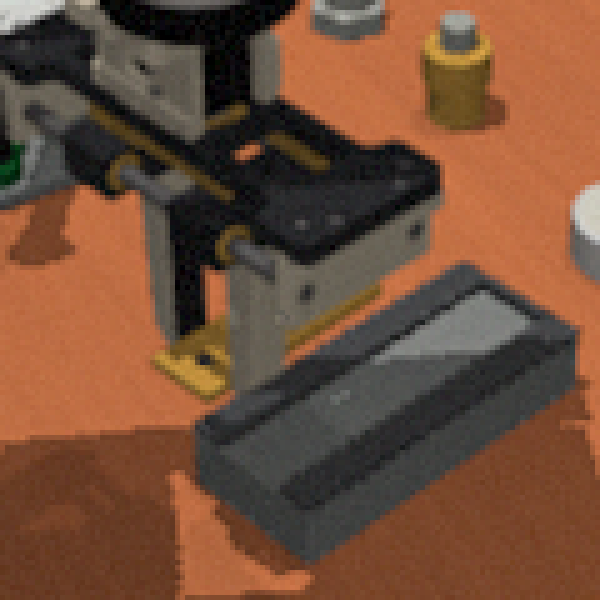

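The plate is lifted clear and looks level in the grip. Now I'll carry it over the blue tray.

carry_out(
  increments=[
    {"linear":[0.009,0.002,0.035],"yaw":0.07},
    {"linear":[0.02,0.004,0.075],"yaw":0.15},
    {"linear":[0.03,0.007,0.115],"yaw":0.23},
    {"linear":[0.038,0.01,0.145],"yaw":0.29},
    {"linear":[0.044,0.011,0.166],"yaw":0.327},
  ],
)

```text
t: 14.2
tool_pos: [0.4872, -0.3207, 0.0993]
orientation: [-0.112, -2.173, 2.178]
force: [0.5, 0.2, -0.6]
opening: 0.0332
```

carry_out(
  increments=[
    {"linear":[0.0,0.02,0.0],"yaw":0.0},
    {"linear":[0.0,0.04,0.0],"yaw":0.0},
    {"linear":[0.0,0.06,0.0],"yaw":0.0},
    {"linear":[0.0,0.07,0.0],"yaw":0.0},
    {"linear":[0.0,0.07,0.0],"yaw":0.0},
  ],
)

```text
t: 14.82
tool_pos: [0.4871, -0.3198, 0.028]
orientation: [-0.109, -2.174, 2.176]
force: [-0.3, 0.8, -0.5]
opening: 0.0328
```

```bash
python3 - <<'E'
from ck import *
rel(robot,[])
im=robot.read_camera("side");cv2.imwrite("pics/s8.png",im)
t=robot.read_camera("top");cv2.imwrite("pics/t8.png",t)
cv2.imwrite("pics/s8c.png",np.hstack([cv2.resize(im[240:380,230:360],(450,485),interpolation=3),cv2.resize(t[190:300,350:440],None,fx=4.41,fy=4.41,interpolation=3)[:485,:350]]))
E
```

```text
tool [ 0.4871 -0.3198  0.028 ] jaw ang -95.5 t 14.825 F [-0.3  0.8 -0.5] op 0.0328 q5 0.99 tilt [ 0.005 -0.001 -1.   ]
```

View pics/s8c.png

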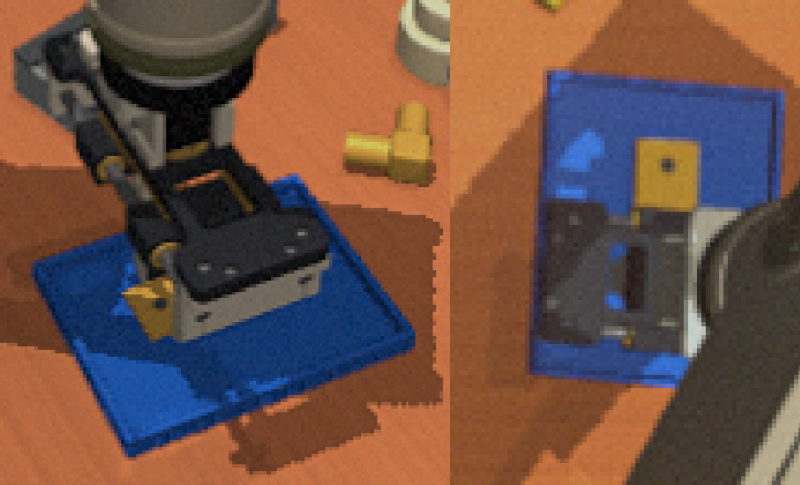

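The plate is inside the blue tray, at about (668,170) in the top crop, but its near end looks slightly tipped up in the grip. I'll lower slowly and watch the force.

carry_out(
  increments=[
    {"linear":[0.0,0.003,0.0],"yaw":0.0},
    {"linear":[0.0,0.006,0.0],"yaw":0.0},
    {"linear":[0.0,0.009,0.0],"yaw":0.0},
  ],
)

```text
t: 15.3
tool_pos: [0.4884, -0.3211, 0.0209]
orientation: [-0.113, -2.173, 2.179]
force: [-0.0, 0.3, -0.5]
opening: 0.0332
```

```bash
python3 - <<'E'
from ck import *
rel(robot,[])
im=robot.read_camera("side");cv2.imwrite("pics/s9.png",im)
cv2.imwrite("pics/s9c.png",cv2.resize(im[290:350,240:320],None,fx=9,fy=9,interpolation=3))
E
```

```text
tool [ 0.4884 -0.3211  0.0209] jaw ang -95.5 t 15.3 F [-0.   0.3 -0.5] op 0.0332 q5 0.99 tilt [ 0.008 -0.003 -1.   ]
```

View pics/s9c.png

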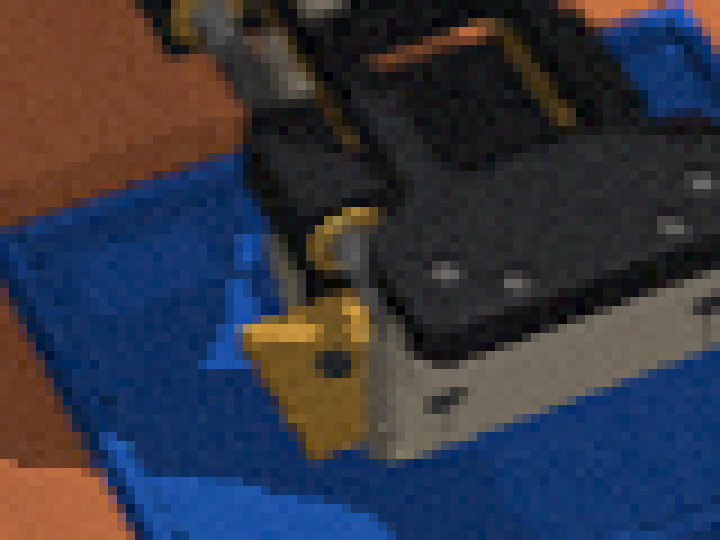

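carry_out(
  increments=[
    {"linear":[0.0,0.002,0.0],"yaw":0.0},
    {"linear":[0.0,0.004,0.0],"yaw":0.0},
    {"linear":[0.0,0.0055,0.0],"yaw":0.0},
    {"linear":[0.0,0.0055,0.0],"yaw":0.0},
  ],
)

```text
t: 15.85
tool_pos: [0.488, -0.3208, 0.0146]
orientation: [-0.112, -2.173, 2.178]
force: [0.3, -0.4, -0.7]
opening: 0.0333
```

carry_out(
  increments=[
    {"linear":[0.0,0.001,0.0],"yaw":0.0},
    {"linear":[0.0,0.0015,0.0],"yaw":0.0},
    {"linear":[0.0,0.0015,0.0],"yaw":0.0},
  ],
)

```text
t: 16.23
tool_pos: [0.488, -0.3208, 0.0134]
orientation: [-0.112, -2.173, 2.178]
force: [-1.4, 1.2, 2.4]
opening: 0.0328
```

There's light contact with the floor. Releasing.

carry_out(
  increments=[
    {"linear":[0.0,0.0,0.0],"yaw":0.0},
    {"linear":[0.0,0.0,0.0],"yaw":0.0},
    {"linear":[0.0,0.0,0.0],"yaw":0.0},
    {"linear":[0.0,0.0,0.0],"yaw":0.0},
  ],
  gripper=0.6,
)

```text
t: 16.73
tool_pos: [0.4881, -0.3209, 0.0134]
orientation: [-0.112, -2.173, 2.179]
force: [0.4, -0.3, 1.1]
opening: 0.0559
```

carry_out(
  increments=[
    {"linear":[0.0,-0.02,0.0],"yaw":0.0},
    {"linear":[0.0,-0.06,0.0],"yaw":0.0},
    {"linear":[0.0,-0.11,0.0],"yaw":0.0},
    {"linear":[0.06,-0.15,0.0],"yaw":0.0},
    {"linear":[0.1,-0.17,0.0],"yaw":0.0},
  ],
)

```text
t: 17.35
tool_pos: [0.3869, -0.3111, 0.1861]
orientation: [-0.114, -2.172, 2.183]
force: [-0.5, -0.6, 1.7]
opening: 0.0558
```

```bash
python3 - <<'E'
from ck import *
rel(robot,[])
im=robot.read_camera("side");cv2.imwrite("pics/s10.png",im)
t=robot.read_camera("top");cv2.imwrite("pics/t10.png",t)
E
```

```text
tool [ 0.3869 -0.3111  0.1861] jaw ang -95.4 t 17.35 F [-0.5 -0.6  1.7] op 0.0558 q5 0.88 tilt [ 0.01  -0.005 -1.   ]
```

View pics/s10.png

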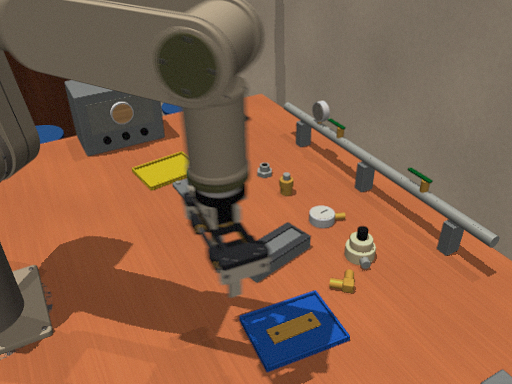

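View pics/t10.png

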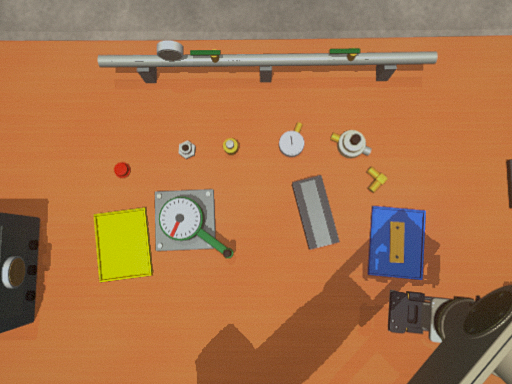

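The plate lies in the blue tray at (398,241), the pointer still sits clockwise of its start, and the fittings are in place. I'll do one numeric check, then hand in.

```bash
python3 - <<'E'
from ck import *
p=robot.camera_params("top");ps=robot.camera_params("side")
t=cv2.imread("pics/t10.png");s=cv2.imread("pics/s10.png")
m,b=blobs(t,(18,120,80),(33,255,255),100);T=[c for c,st in b if 380<c[0]<420 and 220<c[1]<270]
m,b2=blobs(s,(10,120,60),(33,255,255),100);S=[c for c,st in b2 if 260<c[0]<330 and 310<c[1]<345]
print(T,S); 
if T and S: print("tri top face centre",tri([p,ps],[T[0],S[0]]).round(4))
if T: print("top @.01",onplane(p,[T[0]],.010))
m,_=blobs(t[195:245,155:205],(0,150,80),(6,255,255),3);ys,xs=np.nonzero(m)
w=onplane(p,np.c_[xs+155,ys+195],.075)[:,:2].mean(0)-[.572,.203] if len(xs) else None
if w is not None:print("dial",len(xs),np.radians(182.2)-np.arctan2(w[1],w[0])%(2*np.pi))
a=cv2.imread("pics/top0.png")
for n,(x,y) in dict(cap=(122,170),hex=(186,149),coup=(231,146),gauge=(291,143),reg=(352,143),elb=(377,180)).items():
    print(n,cv2.absdiff(a[y-15:y+15,x-15:x+15],t[y-15:y+15,x-15:x+15]).mean().round(1))
E
```

```text
[array([396.5, 241.8])] [array([292.8, 327.4])]
tri top face centre [ 0.5157 -0.3231  0.0083]
top @.01 [[ 0.51560656 -0.32250217  0.01      ]]
dial 42 0.47016075366226495
cap 5.5
hex 5.4
coup 5.5
gauge 6.2
reg 5.7
elb 5.2
```

```bash
python3 - <<'E'
from plant import robot
print(robot.close_job(), robot.read_state()['t'])
E
```

```text
the job is handed in; nothing more can be done
the job is handed in; nothing more can be done
```

The brass plate is lying flat in the blue tray and the job is handed in, at about 17 s of the 69 s allowed. No verdict was reported.

- **Lever:** I swung it clockwise to its stop and then anticlockwise to the other, at about +0.90 and −0.91 rad by my estimate; the force rose at both. The clockwise swing carried the dial and the anticlockwise swing left it where it was. The clutch therefore grips clockwise, which calls for the blue tray.
- **Plate:** I pushed it out along the channel until it stuck out about 40 mm, gripped that end, carried it over and lowered it to light floor contact. Then I opened the fingers.

What the last checks before hand-in showed:
- **Dial:** it read +0.47 rad.
- **Plate position:** the two-camera fix put its top-face centre at (0.516, −0.323, 0.008), about 1–2 mm from the tray centre in plan. That is about 2 mm low in height against the expected 0.010, which is within the calibration error.
- **Fittings:** none of the six had moved in the top view.

During lowering, one side picture seemed to show the plate tipped in the grip. A closer picture showed it level, and it lay flat after release. No check failed.

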